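# Clear the index fixture and hold its plunger out

## Task

The stepped shaft standing in the sleeve of the rotary index fixture has been measured. Lift it out, stand it foot down in the empty round aluminium cup and let go of it; only then grip the black knob of the fixture's sprung index plunger and pull it straight back to its stop, so that the pin is clear of the rotor. Finish while still holding the plunger fully back, and leave the other things on the plate where they are.

Things in the scene. Friction and masses are not known exactly. Their poses are not given: they have to be found in the camera images.
- fixture: Rotary index fixture, bolted down: grey base plate 147x112x14, steel rotor disc 100 across (top at 60), upright sleeve on it, dark bracket 44 wide, 63 tall with the plunger. Origin on the surface under the plunger's axis line, 30 mm in front of the rotor's axis. z up; -x points out along the plunger to its knob, the pull direction. Reaches 85 mm to +x, 99 to -x (knob's end), 56 to either side.
- sleeve_mouth (a point): Centre of the mouth of the upright steel sleeve on the rotor, 93 mm above the surface. The sleeve is 40 mm in outer diameter, its bore 17.6 mm wide and 33 mm deep (the bore's floor is 60 mm above the surface).
- knob (a point): Middle of the plunger's black ribbed knob, moves with it: a level cylinder 26 mm in diameter, 28 long, axis along the fixture's x, 45 mm above the surface. Free beside, above and below; 6 mm behind it (+x) is a round nut 21 across, 10 long, then the bracket. Can be pinched from above across its sides (fingers closing along the fixture's y).
- plunger (a joint): How far the plunger is pulled out along the fixture's -x, in m: 0 seated in the rotor's hole, 0.012 at the rigid stop. A spring pushes it back: about 3.6 N at 0, 9 N at the stop. The pin leaves the rotor after about 7 mm. It springs back when let go.
- shaft: Ground steel stepped shaft, 110 mm long, about 0.14 kg, at the start upright in the sleeve. From the foot up: 35 mm of 14.4 mm diameter, 50 mm of 20 mm diameter (thick middle), 25 mm of 11 mm diameter. Its own +y axis runs from the foot to the thin end; its origin is at mid length, 10 mm beside the axis. The two points below lie on the axis.
- shaft_foot (a point): Centre of the shaft's lower (14.4 mm) end face, at the start on the floor of the sleeve's bore.
- shaft_middle (a point): Point on the shaft's axis in its 20 mm thick middle portion, 70 mm from the foot face: a good place to grip, from above.
- cup: Empty round turned aluminium cup that stands fixed on the plate: 42 mm tall, bore 44 mm in diameter, floor 6 mm above the surface, outside 51 mm with a 62 mm foot. Origin at the centre of its underside. The shaft stands loosely in it and may lean on the rim.
- cup_mouth (a point): Centre of the cup's mouth, 42 mm above the surface.
- low_ring: Bystander: plain steel bush 36 mm across, 12 mm tall, at the front of the plate. Origin at the centre of its underside.
- block: Bystander: milled aluminium block 50 x 16 x 40 mm, at the front of the plate. Origin at the centre of its underside.
- plug_gauge: Bystander: plug gauge 104 mm long, 18 mm thick, lying at the back right.
Not all that is in view belongs to the job. What is shaped like the shaft but blue is not meant.

How it is judged:
By the outcome, as a careful person would: the job done as asked, in the order asked, and still so for the second after the job is handed in, while the arm keeps its last pose, push and grip.
It also fails if it takes over 51 s, if anything falls off the work surface, if the arm or the gripper's body presses on something with over 40 N, if the wrist force passes 120 N, or if a joint passes its speed limit or range.

## Robot

A 7-joint arm with a two-finger parallel gripper is mounted at the origin on a cart in front of the work surface, level with it; the furniture and walls round the work are solid. World frame = base frame: x ahead of the robot, y to its left, z up, the work surface at z = 0. Lengths are in mm, angles in rad, forces in N, time in s.
With the tool pointing down it reaches from about 400 to 875 mm from the base axis. Payload 6.5 kg.
Tool frame: the origin (TCP) lies at the very end of the fingers, on their centre line; the grasp point (between the pads) lies 19 mm behind it; z points along the fingers, y is the direction in which the jaws open and shut (so a half turn about z gives the same grasp; the last joint's range is limited). The gripper opens to 88 mm and grips with 3 to 60 N. Pads are 18 mm wide; open, the fingers measure 123 mm over their backs; the gripper's body (75 mm by 187 mm) begins 45 mm behind the grasp point.
Start: joints at [1.112, 0.536, -0.004, 1.538, 0.003, 1.067, -0.071], TCP at [248.8, -600.49, 238.716] pointing down, gripper open.
Joint ranges: [-2.7, 2.7], [-0.37, 2.16], [-1.27, 1.26], [0.24, 2.4], [-1.31, 4.45], [0.19, 1.91], [-2.76, 2.76]. Speed limits (rad/s): [2.39, 2.39, 3.14, 3.14, 3.14, 3.14, 3.14].

## Interface

Orientations are given as [roll, pitch, yaw] about the fixed x, y, z axes, in that order (R = Rz(yaw) Ry(pitch) Rx(roll)).
In Python, from rig import read_state, viewer, close_job gives the robot as it stands.
- The arm moves only by the tool drive_tool, never from a script. Its argument "plan" is a list that holds one entry, the list of rows, each a list of 4 numbers: the shift along the tool's x, y, z in mm, then the turn about the tool's z in degrees. In form: [[[tx, ty, tz, roll], ...]]. A call has 1 to 5 rows; each row shifts and turns the commanded pose from where the row before left it, along the tool's axes as they then stand; what a row does not reach is not made up. A row lasts 1/12 s, in which the tool goes at most 41.7 mm and 7.16 degrees, less where a joint would pass 70% of its speed; a pose out of reach is approached as far as the arm can. A call with a gripper value outside its range is refused whole. "claw" is the finger opening in mm, from 0 to 88.1, set as the call begins (left out, the last holds). The fingers move at their own pace and stop on an object; the grip force is fixed at half the most. Time passes only in rows, so rows that do not move let the fingers close. It gives the time, the measured TCP pose, the force and the opening at its end, in the units of the state.
- read_state(): the state, without advancing time (a new reading comes with each control period).
- viewer.camera(name): name is "scene" or "top" or "wrist"; returns (picture, depth): 400x640x3 uint8, red, green, blue; 400x640 float32, mm along the optical axis (not along the pixel's ray), 0 where there is no reading.
- viewer.camera_params(name): a dict with "K" (3x3 intrinsics, pixels), "distortion" ([k1, k2, p1, p2, k3] as OpenCV has them; the pictures are not rectified), "view" (4x4, takes a point from world to camera coordinates); the wrist camera has in their place "T_tool_cam" (4x4, takes a point from camera to tool coordinates, whose origin is the TCP and whose axes are the flange's). Camera axes: x right, y down, z forward; pixel columns grow to the right and rows downward; lengths in mm; the calibration is good to about 2 mm. A picture is of the moment at which its call begins: read the wrist's pose just before it. camera_params takes no time and is no camera call.
- close_job(): hands the job in, once; it reports no verdict.
The state is a dict: "t": time; "q": joint angles; "dq": joint speeds; "joint_efforts": joint torques, N m; "eef_pos": TCP position; "eef_rot": TCP orientation; "ft_force": force on the tool from outside, world axes, zero at the start; "moment": the same for the moment, N m; "width": finger opening in mm.
Only numpy, scipy, OpenCV 4.12 (cv2) and the standard library are available. Lean on these libraries where they do the work, as an engineer would, in place of code of your own. Each camera call takes 0.05 s, during which the arm holds its last target.

## Working session

There is one attempt and no reset: what is moved stays moved. The work goes in short steps, Python scripts to look and compute and a tool call to move; the robot and the scene stay as the last step left them, time stands still between calls to the robot, and variables do not carry over. Pictures are saved under pics/ and viewed, and the job is handed in when it is done.

Besides the shell and the picture viewer there is one more tool, called after "Emit:" in YAML: its name, and indented under it one key for each argument. drive_tool: Moves the arm, as the interface text tells. Its arguments: {"type":"object","properties":{"plan":{"type":"array"},"claw":{"type":"number"}},"required":["plan"]}

```bash
mkdir -p pics; ls
python3 - <<'E'
from rig import read_state, viewer
import cv2, numpy as np
s=read_state(); print({k:np.round(v,3).tolist() for k,v in s.items()})
for n in ["scene","top"]:
    p,d=viewer.camera(n); np.savez(f"{n}0.npz",p=p,d=d); cv2.imwrite(f"pics/{n}0.png",p[:,:,::-1])
    print(n,{k:np.round(v,3).tolist() for k,v in viewer.camera_params(n).items()})
print({k:np.round(v,3).tolist() for k,v in viewer.camera_params("wrist").items()})
E
```

```text
pics
{'t': 0.0, 'q': [1.112, 0.537, -0.004, 1.539, 0.003, 1.067, -0.071], 'dq': [0.001, -0.002, -0.0, 0.001, -0.001, -0.0, 0.0], 'joint_efforts': [-0.001, -57.097, 0.99, -25.16, -0.056, 0.018, 0.0], 'eef_pos': [248.525, -599.959, 237.861], 'eef_rot': [-3.14, 0.0, 0.393], 'ft_force': [0.125, -0.242, 0.119], 'moment': [-0.044, -0.053, 0.006], 'width': 88.045}
scene {'K': [[394.033, 0.0, 312.085], [0.0, 394.033, 202.062], [0.0, 0.0, 1.0]], 'distortion': [-0.009, 0.0, 0.0, 0.0, 0.0], 'view': [[-0.604, -0.797, -0.019, 384.037], [-0.313, 0.26, -0.913, 215.919], [0.733, -0.546, -0.406, 547.405], [0.0, 0.0, 0.0, 1.0]]}
top {'K': [[461.008, 0.0, 324.036], [0.0, 461.008, 200.329], [0.0, 0.0, 1.0]], 'distortion': [-0.054, 0.0, 0.0, 0.0, 0.0], 'view': [[0.028, -1.0, 0.003, 53.956], [-0.988, -0.028, -0.154, 520.966], [0.154, 0.002, -0.988, 1096.625], [0.0, 0.0, 0.0, 1.0]]}
{'K': [[358.148, 0.0, 320.533], [0.0, 358.148, 202.862], [0.0, 0.0, 1.0]], 'distortion': [-0.01, 0.0, 0.0, 0.0, 0.0], 'T_tool_cam': [[-0.002, -0.956, -0.294, 77.305], [1.0, -0.002, -0.001, -0.654], [0.0, -0.294, 0.956, -146.866], [0.0, 0.0, 0.0, 1.0]]}
```

View pics/scene0.png

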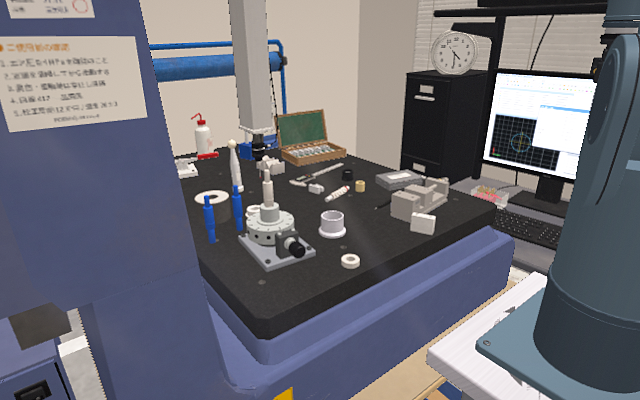

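View pics/top0.png

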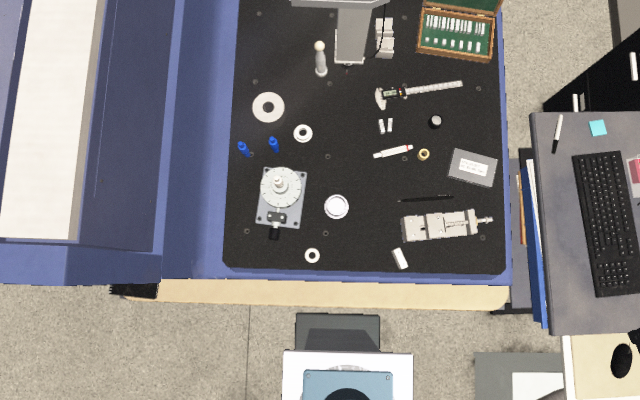

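The overview shows the fixture at about (280,195) in top, with the steel shaft at (280,183). The cup is at (336,207) and the ring at (312,256). The small block is at (400,258), next to a vise. Two blue look-alikes stand at (242,148) and (273,143), and a white-ball standard is at (320,58). The steel shaft in the sleeve is the one meant. I'll confirm it in crops and measure.

```bash
cat > h.py <<'E'
import numpy as np, cv2
from rig import viewer
def cam(n):
    c=viewer.camera_params(n); return c
def ray(n,uv,pose=None):
    c=cam(n); K=np.array(c["K"],float); D=np.array(c["distortion"],float)
    V=np.array(c["view"],float) if "view" in c else np.linalg.inv(toolT(pose)@np.array(c["T_tool_cam"],float))
    x=cv2.undistortPoints(np.array([[uv]],float),K,D)[0,0]
    T=np.linalg.inv(V); return T[:3,3], T[:3,:3]@np.array([x[0],x[1],1.0])
def onz(n,uv,z,pose=None):
    o,d=ray(n,uv,pose); return o+d*(z-o[2])/d[2]
def dep(n,uv,d,pose=None):
    o,r=ray(n,uv,pose); return o+r*d
def toolT(pose):
    from scipy.spatial.transform import Rotation as R
    T=np.eye(4); T[:3,:3]=R.from_euler('xyz',pose[1]).as_matrix(); T[:3,3]=pose[0]; return T
def proj(n,P,pose=None):
    c=cam(n); V=np.array(c["view"],float) if "view" in c else np.linalg.inv(toolT(pose)@np.array(c["T_tool_cam"],float))
    r,_=cv2.Rodrigues(V[:3,:3]); return cv2.projectPoints(np.atleast_2d(np.array(P,float)),r,V[:3,3],np.array(c["K"],float),np.array(c["distortion"],float))[0][:,0]
def cloud(n,d,pose=None):
    c=cam(n); K=np.array(c["K"],float); D=np.array(c["distortion"],float)
    V=np.array(c["view"],float) if "view" in c else np.linalg.inv(toolT(pose)@np.array(c["T_tool_cam"],float))
    h,w=d.shape; g=np.stack(np.meshgrid(np.arange(w),np.arange(h)),-1).reshape(-1,1,2).astype(float)
    x=cv2.undistortPoints(g,K,D)[:,0]; T=np.linalg.inv(V)
    P=np.c_[x,np.ones(len(x))]*d.reshape(-1,1); return (P@T[:3,:3].T+T[:3,3]).reshape(h,w,3)
E
python3 - <<'E'
from h import *
t=np.load("top0.npz"); s=np.load("scene0.npz")
c=t["p"][130:270,220:420]; cv2.imwrite("pics/topcrop.png",cv2.resize(c,None,fx=4,fy=4,interpolation=cv2.INTER_CUBIC)[:,:,::-1])
c=s["p"][160:280,190:370]; cv2.imwrite("pics/scenecrop.png",cv2.resize(c,None,fx=4,fy=4,interpolation=cv2.INTER_CUBIC)[:,:,::-1])
X=cloud("top",t["d"])
for n,uv in dict(shaft=(278,183),rotor=(292,185),knob=(275,235),cup=(336,207),ring=(312,255),block=(401,259),vise=(440,225),blue=(273,143),blue2=(242,148),std=(319,46),surf=(330,240),bridge=(345,5),desk=(600,250),mon=(600,130),armq=(620,360)).items(): print(n,np.round(X[uv[1],uv[0]]))
E
```

```text
shaft [539. 173. 145.]
rotor [552. 148.  57.]
knob [429. 184.  56.]
cup [508.  38.   6.]
ring [386.  95.  -3.]
block [ 381. -122.   38.]
vise [ 464. -214.   57.]
blue [649. 196.  86.]
blue2 [634. 270.  86.]
std [870.  91. 151.]
surf [425.  51.  -2.]
bridge [738.  45. 535.]
desk [ 433. -804. -262.]
mon [ 827. -833. -266.]
armq [  92. -872. -294.]
```

View pics/topcrop.png

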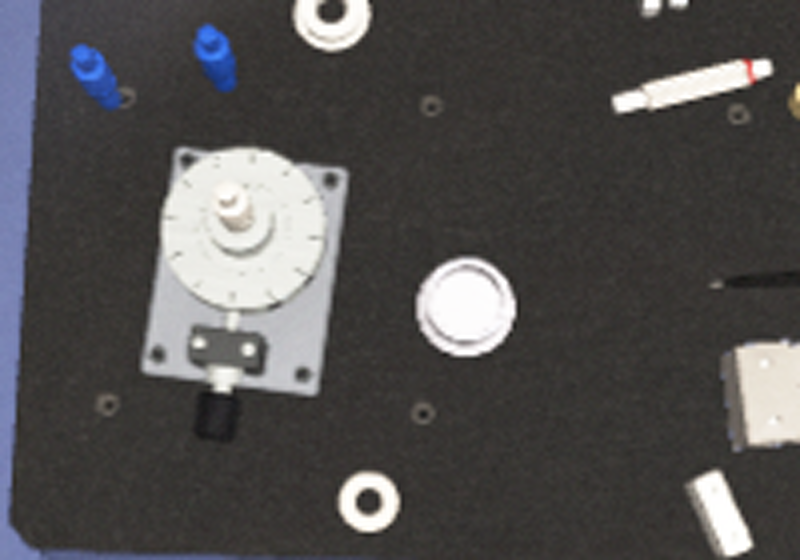

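View pics/scenecrop.png

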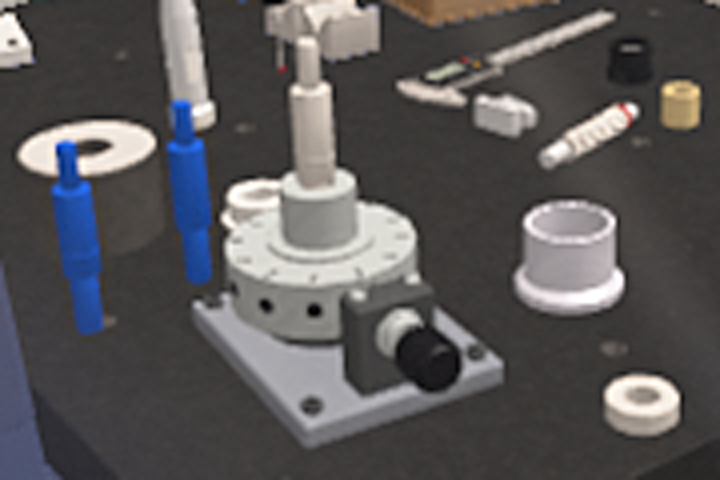

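The crops confirm it: the grey steel shaft is in the sleeve (topcrop ~(235,205)), both look-alikes are blue, and the cup is at (466,306). Measuring now.

Run:
```python
from h import *
t=np.load("top0.npz"); s=np.load("scene0.npz")
for n,d in (("top",t),("scene",s)):
    X=cloud(n,d["d"]); Z=X[...,2]; ok=d["d"]>0
    reg=ok&(X[...,0]>400)&(X[...,0]<640)&(X[...,1]>90)&(X[...,1]<240)
    print(n,"surf",np.median(Z[ok&(abs(Z)<8)&(X[...,0]>350)&(X[...,0]<700)&(abs(X[...,1])<250)]))
    for nm,a,b in (("plate",11,17),("rotor",57,63),("sleeve",90,96),("shaftupper",110,143),("shaftstep",143,147),("thin",150,172)):
        m=reg&(Z>a)&(Z<b)
        if nm in("sleeve","shaftupper","shaftstep","thin"): m&=abs(X[...,0]-535)<40; m&=abs(X[...,1]-172)<40
        if nm=="plate":
            P=X[m][:,:2].astype(np.float32); print(nm,len(P),cv2.minAreaRect(P) if len(P) else 0); continue
        P=X[m]; 
        if len(P)>3: print(nm,len(P),P.mean(0).round(1),cv2.minEnclosingCircle(P[:,:2].astype(np.float32)), np.percentile(P,[2,98],axis=0).round(1).tolist())
    m=ok&(abs(X[...,0]-508)<45)&(abs(X[...,1]-38)<45)
    for a,b in ((38,46),(3,9)):
        P=X[m&(Z>a)&(Z<b)]
        if len(P)>3: print("cup",a,len(P),P.mean(0).round(1),cv2.minEnclosingCircle(P[:,:2].astype(np.float32)))
    hsv=cv2.cvtColor(d["p"],cv2.COLOR_RGB2HSV)
    m=ok&(abs(X[...,0]-432)<35)&(abs(X[...,1]-184)<30)&(Z>25)&(hsv[...,2]<60); P=X[m]
    if len(P): print("knob",len(P),P.mean(0).round(1),cv2.minAreaRect(P[:,:2].astype(np.float32)),P.min(0),P.max(0))
# tall obstacles
X=cloud("top",t["d"]); ok=(t["d"]>0)&(X[...,2]>60)
import collections
for x in range(300,1000,50):
    print(x,[int(max([0],key=None)[0]) if not (m:=ok&(abs(X[...,0]-x)<25)&(abs(X[...,1]-y)<25)).any() else int(X[m][:,2].max()) for y in range(450,-500,-50)])
```

```text
top surf 0.24270933886987223
plate 747 ((503.32958984375, 157.84217834472656), (155.54994201660156, 193.68658447265625), 84.11708068847656)
rotor 953 [533.6 175.4  60.2] ((507.62451171875, 179.97781372070312), 89.1484146118164) [[431.0, 129.8, 57.2], [591.4, 220.2, 62.8]]
sleeve 110 [542.9 172.5  92.8] ((547.0697631835938, 175.16427612304688), 19.73914337158203) [[528.0, 157.2, 90.2], [564.4, 192.8, 95.8]]
shaftupper 28 [540.9 172.2 128.9] ((545.6124877929688, 175.09307861328125), 9.994853973388672) [[537.3, 165.2, 110.8], [551.3, 184.2, 142.2]]
shaftstep 25 [543.9 175.2 145. ] ((546.3916625976562, 175.23764038085938), 9.780168533325195) [[538.1, 166.8, 143.4], [554.4, 184.7, 146.7]]
thin 24 [545.8 174.9 165.4] ((546.8386840820312, 175.1236572265625), 5.307040214538574) [[541.7, 170.1, 153.9], [551.4, 179.9, 171.8]]
cup 38 90 [510.1  36.2  41.7] ((509.1497497558594, 36.64919662475586), 25.424365997314453)
cup 3 307 [510.3  36.8   5.7] ((507.69659423828125, 38.06378173828125), 62.19794845581055)
knob 128 [432.3 185.9  54.8] ((441.0134582519531, 185.33604431152344), (28.20602035522461,
[... 770 characters left out ...]
9) [[536.3, 169.9, 143.3], [552.4, 185.5, 146.6]]
thin 53 [542.4 179.5 161.4] ((544.1555786132812, 178.80349731445312), 5.456784725189209) [[539.0, 174.6, 151.7], [548.6, 183.9, 169.2]]
cup 38 89 [505.8  41.5  40.1] ((507.62384033203125, 40.48323059082031), 26.806703567504883)
cup 3 110 [492.9  52.1   6.2] ((506.5074157714844, 40.975860595703125), 31.196353912353516)
knob 220 [429.5 194.3  49. ] ((439.7456970214844, 192.37271118164062), (39.84136962890625, 49.040672302246094), 81.23027038574219) [415.62928729 169.03565534  25.09066438] [466.9669528  208.39520375  60.05589863]Traceback (most recent call last):
  File "<stdin>", line 25, in <module>
TypeError: 'int' object is not subscriptable
```

Run:
```python
from h import *
t=np.load("top0.npz"); s=np.load("scene0.npz")
for n,d in(("top",t),("scene",s)):
  X=cloud(n,d["d"]); ok=(d["d"]>0)&(X[...,2]>40); print(n,list(range(450,-700,-50)))
  for x in range(150,1000,50):
    r=[]
    for y in range(450,-700,-50):
        m=ok&(abs(X[...,0]-x)<25)&(abs(X[...,1]-y)<25); r.append(int(X[m][:,2].max()) if m.any() else 0)
    print(x,r)
```

```text
top [450, 400, 350, 300, 250, 200, 150, 100, 50, 0, -50, -100, -150, -200, -250, -300, -350, -400, -450, -500, -550, -600, -650]
150 [0, 0, 0, 0, 0, 0, 0, 0, 0, 0, 0, 0, 0, 0, 0, 0, 0, 0, 0, 0, 0, 0, 0]
200 [0, 0, 0, 0, 0, 0, 0, 0, 0, 0, 0, 0, 0, 0, 0, 0, 0, 0, 0, 314, 299, 0, 0]
250 [0, 0, 0, 0, 0, 0, 0, 0, 0, 0, 0, 0, 0, 0, 0, 0, 0, 0, 0, 339, 259, 0, 0]
300 [513, 354, 0, 0, 0, 0, 0, 0, 0, 0, 0, 0, 0, 0, 0, 0, 0, 0, 0, 0, 0, 0, 0]
350 [514, 362, 0, 0, 0, 0, 0, 0, 0, 0, 0, 43, 43, 0, 0, 0, 0, 0, 0, 0, 0, 0, 0]
400 [504, 169, 0, 0, 0, 61, 0, 0, 0, 0, 0, 45, 49, 0, 0, 0, 0, 0, 0, 0, 0, 0, 0]
450 [505, 168, 0, 0, 0, 68, 68, 0, 0, 0, 0, 51, 64, 66, 52, 57, 44, 0, 0, 0, 0, 0, 0]
500 [505, 168, 0, 0, 0, 69, 69, 0, 47, 47, 0, 54, 62, 62, 50, 59, 52, 0, 0, 0, 0, 0, 0]
550 [505, 168, 0, 0, 0, 173, 172, 0, 45, 43, 0, 0, 0, 0, 0, 0, 0, 0, 0, 0, 0, 0, 0]
600 [504, 167, 0, 0, 0, 65, 67, 0, 0, 0, 0, 0, 0, 0, 0, 0, 0, 0, 0, 0, 0, 0, 0]
650 [504, 168, 0, 114, 113, 112, 0, 0, 0, 0, 0, 0, 0, 0, 0, 0, 0, 0, 0, 0, 0, 0, 0]
700 [504, 168, 0, 0, 61, 62, 0, 0, 0, 0, 0, 0, 0, 0, 0, 0, 0, 0, 0, 0, 0, 0, 0]

[... 1187 characters left out ...]
550 [0, 0, 0, 0, 59, 169, 169, 0, 42, 0, 0, 0, 0, 0, 0, 0, 0, 0, 0, 0, 0, 0, 0]
600 [0, 0, 0, 0, 0, 60, 0, 0, 0, 0, 0, 0, 0, 0, 0, 0, 0, 0, 0, 0, 0, 0, 0]
650 [0, 0, 0, 109, 109, 109, 0, 0, 0, 0, 0, 0, 0, 0, 0, 0, 0, 0, 0, 0, 0, 0, 0]
700 [0, 0, 0, 0, 56, 56, 0, 0, 0, 0, 0, 0, 0, 0, 0, 0, 0, 0, 0, 0, 0, 0, 0]
750 [0, 0, 0, 0, 57, 57, 0, 0, 0, 0, 0, 0, 0, 0, 0, 0, 0, 0, 0, 0, 0, 0, 0]
800 [0, 0, 0, 0, 55, 56, 0, 0, 488, 489, 0, 0, 0, 0, 0, 0, 0, 0, 0, 0, 0, 0, 0]
850 [0, 0, 0, 0, 0, 0, 0, 149, 491, 165, 352, 0, 0, 0, 0, 0, 0, 0, 0, 0, 0, 0, 0]
900 [0, 0, 0, 0, 0, 0, 0, 147, 492, 0, 0, 0, 0, 0, 0, 0, 0, 0, 0, 0, 0, 0, 0]
950 [0, 0, 0, 0, 0, 0, 0, 0, 0, 0, 0, 0, 0, 0, 0, 0, 0, 0, 0, 0, 0, 0, 0]
```

Emit:
drive_tool:
  plan:
    - [[0,0,-20,0],[0,0,-20,0],[0,0,-20,0],[15,-13,0,0],[29,-26,0,0]]
  claw: 60

```text
t: 0.52
eef_pos: [271.6, -551.0, 299.4]
eef_rot: [3.138, 0.002, 0.386]
ft_force: [1.5, 0.6, 0.1]
width: 60.2
```

Emit:
drive_tool:
  plan:
    - [[29,-26,0,0],[29,-26,0,0],[29,-26,0,0],[29,-26,0,0],[29,-26,0,0]]

```text
t: 0.93
eef_pos: [359.0, -370.0, 298.5]
eef_rot: [-3.141, 0.0, 0.393]
ft_force: [0.2, 0.0, -0.3]
width: 60.1
```

```bash
python3 -c "
from rig import read_state
import numpy as np
s=read_state();print(np.round(s['q'],3),np.round(s['eef_pos']))"
```

```text
[ 0.804  0.246 -0.108  1.818  0.03   1.08  -0.493] [ 359. -370.  298.]
```

Emit:
drive_tool:
  plan:
    - [[25,-29,0,0],[25,-29,0,0],[25,-29,0,0],[25,-29,0,0],[25,-29,0,0]]

```text
t: 1.35
eef_pos: [418.6, -188.4, 298.6]
eef_rot: [3.142, 0.0, 0.393]
ft_force: [-0.4, -0.5, 0.6]
width: 60.1
```

Emit:
drive_tool:
  plan:
    - [[25,-29,0,0],[25,-29,0,0],[25,-29,0,0],[25,-29,0,0],[25,-29,0,0]]

```text
t: 1.77
eef_pos: [478.6, -6.6, 298.6]
eef_rot: [3.142, 0.0, 0.393]
ft_force: [-0.1, -0.1, -0.2]
width: 59.9
```

Emit:
drive_tool:
  plan:
    - [[0,0,0,7],[0,0,0,7],[0,0,0,7],[0,0,0,7],[0,0,0,0]]

```text
t: 2.18
eef_pos: [478.4, -8.3, 298.4]
eef_rot: [3.141, 0.001, -0.1]
ft_force: [-1.3, 0.0, 0.2]
width: 59.6
```

```bash
python3 -c "
from rig import read_state
import numpy as np
s=read_state();print(np.round(s['q'],3),np.round(s['eef_pos'],1),np.round(s['eef_rot'],3),s['t'])"
```

```text
[ 0.22   0.195 -0.338  1.892  0.073  1.067 -1.818] [478.4  -8.3 298.4] [ 3.141e+00  1.000e-03 -1.000e-01] 2.1833
```

Emit:
drive_tool:
  plan:
    - [[7,-31,0,0],[7,-31,0,0],[7,-31,0,0],[7,-31,0,0],[7,-31,0,0]]

```text
t: 2.6
eef_pos: [528.5, 143.7, 298.5]
eef_rot: [3.141, 0.0, -0.092]
ft_force: [-0.4, -0.3, 0.1]
width: 60.1
```

Emit:
drive_tool:
  plan:
    - [[0,0,0,0],[0,0,0,0]]

```text
t: 2.77
eef_pos: [528.0, 144.3, 298.3]
eef_rot: [-3.141, 0.001, -0.089]
ft_force: [1.2, 0.0, 0.5]
width: 59.9
```

Run:
```python
from h import *
from rig import read_state
s=read_state(); p,d=viewer.camera("wrist"); pose=(np.array(s["eef_pos"]),np.array(s["eef_rot"])); np.savez("w1.npz",p=p,d=d,pos=pose[0],rot=pose[1])
print(pose,np.round(s["q"],3)); cv2.imwrite("pics/w1.png",p[:,:,::-1])
for z,P in((170,(546,176.5,170)),(42,(508.5,38.5,42)),(45,(431.5,187,45))): print(proj("wrist",P,pose))
```

```text
(array([528.0409501 , 144.29289172, 298.27538892]), array([-3.14104203e+00,  9.96565790e-04, -8.91377178e-02])) [-0.021  0.331 -0.411  1.726  0.144  1.115 -2.136]
[[279.31543006 174.87087428]]
[[415.08750395 171.43882339]]
[[293.84917771 244.85877956]]
```

View pics/w1.png

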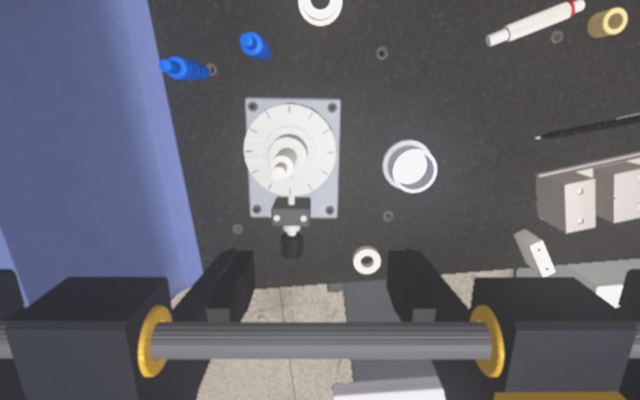

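The wrist view shows the fixture square to the image: plate corners (247,98) to (340,217), shaft thin end at (280,173), knob at (291,245), cup mouth at (412,167).

```bash
cat > mw.py <<'E'
from h import *
import sys
def meas(f):
    d=np.load(f); pose=(d["pos"],d["rot"]); X=cloud("wrist",d["d"],pose); ok=d["d"]>0; Z=X[...,2]
    c=cv2.minEnclosingCircle
    print("surf",np.median(Z[ok&(abs(Z)<10)]))
    near=ok&(np.hypot(X[...,0]-546,X[...,1]-176)<60)
    for nm,a,b,r in(("rotor",57,63,56),("sleeve",90,96,30),("mid",110,143,20),("step",143,147,18),("thin",152,176,15)):
        P=X[near&(Z>a)&(Z<b)&(np.hypot(X[...,0]-546,X[...,1]-176)<r)]
        if len(P)>3: print(nm,len(P),P.mean(0).round(1),np.round(c(P[:,:2].astype(np.float32))[0],1),round(c(P[:,:2].astype(np.float32))[1],1),P[:,2].max().round(1))
    m=ok&(np.hypot(X[...,0]-508,X[...,1]-38)<36)
    for a,b in((38,46),(3,9)):
        P=X[m&(Z>a)&(Z<b)]
        if len(P)>3: print("cup",len(P),P.mean(0).round(1),c(P[:,:2].astype(np.float32)))
    P=X[ok&(Z>11)&(Z<17)&(abs(X[...,0]-525)<100)&(abs(X[...,1]-178)<70)][:,:2].astype(np.float32)
    print("plate",cv2.minAreaRect(P))
    hsv=cv2.cvtColor(d["p"],cv2.COLOR_RGB2HSV)
    P=X[ok&(abs(X[...,0]-432)<20)&(abs(X[...,1]-187)<30)&(Z>30)&(Z<70)]
    if len(P): print("knob",len(P),P.mean(0).round(1),cv2.minAreaRect(P[:,:2].astype(np.float32)),P[:,2].max())
meas(sys.argv[1])
E
python3 mw.py w1.npz
```

```text
surf 0.9550346118106177
rotor 4606 [550.6 176.7  60.8] [547.7 177.7] 49.8 63.0
sleeve 686 [552.4 174.6  93.6] [547.5 177.5] 20.0 96.0
mid 145 [554.3 173.  126.7] [549.2 176.6] 9.8 143.0
step 220 [550.1 175.9 145.6] [547.6 177.6] 10.1 146.9
thin 213 [548.8 176.9 167.9] [547.7 177.6] 5.6 172.7
cup 473 [510.3  39.2  42.1] ((510.1327209472656, 39.46043395996094), 25.529695510864258)
cup 1009 [510.2  39.7   7. ] ((508.88543701171875, 41.67450714111328), 32.87916946411133)
plate ((529.2197265625, 179.63807678222656), (111.99016571044922, 147.13729858398438), 83.91770935058594)
knob 559 [436.5 188.9  54.7] ((435.4466552734375, 189.9053192138672), (26.695085525512695, 32.273338317871094), 83.65316772460938) 61.54517782214185
```

Emit:
drive_tool:
  plan:
    - [[8,-17.5,0,0.6],[8.3,-17.5,0,0],[0,0,35,0],[0,0,35,0],[0,0,25,0]]

```text
t: 3.23
eef_pos: [547.3, 173.2, 201.3]
eef_rot: [3.14, 0.002, -0.106]
ft_force: [-1.1, -0.8, -0.2]
width: 60.1
```

Emit:
drive_tool:
  plan:
    - [[0,0,0,0],[0,0,0,0]]

```text
t: 3.4
eef_pos: [547.5, 173.8, 203.2]
eef_rot: [3.14, 0.002, -0.107]
ft_force: [1.2, -0.3, -0.1]
width: 59.8
```

```bash
python3 - <<'E'
from h import *
from rig import read_state
s=read_state(); p,d=viewer.camera("wrist"); pose=(np.array(s["eef_pos"]),np.array(s["eef_rot"])); np.savez("w2.npz",p=p,d=d,pos=pose[0],rot=pose[1])
print(pose,np.round(s["q"],3),s["ft_force"]); cv2.imwrite("pics/w2.png",p[:,:,::-1])
E
python3 mw.py w2.npz
```

```text
(array([547.521108  , 173.77105336, 203.1971908 ]), array([ 3.13977306e+00,  2.23343321e-03, -1.07110933e-01])) [-0.093  0.481 -0.388  1.756  0.218  0.949 -2.247] [ 1.20688869 -0.33617095 -0.12415511]
surf 0.9436270683263501
rotor 6822 [554.7 176.7  60.9] [547.6 177.7] 50.0 63.0
sleeve 1184 [553.6 176.9  93.6] [547.9 177.7] 19.9 95.9
mid 426 [555.5 176.4 127.1] [549.  177.3] 10.0 143.0
step 437 [550.9 177.2 145.6] [547.8 177.7] 10.1 147.0
thin 509 [549.6 177.4 166.8] [547.6 177.6] 5.9 172.1
cup 823 [510.5  39.3  42. ] ((509.8213806152344, 39.54792404174805), 25.990375518798828)
cup 1293 [510.1  38.8   7. ] ((510.20806884765625, 39.76929473876953), 30.9559383392334)
plate ((529.148681640625, 179.62466430664062), (112.14612579345703, 146.54440307617188), 83.91493225097656)
knob 853 [437.1 189.3  54.7] ((436.0111083984375, 189.5701141357422), (27.40180778503418, 33.91379165649414), 84.22640228271484) 61.72286804692851
```

View pics/w2.png

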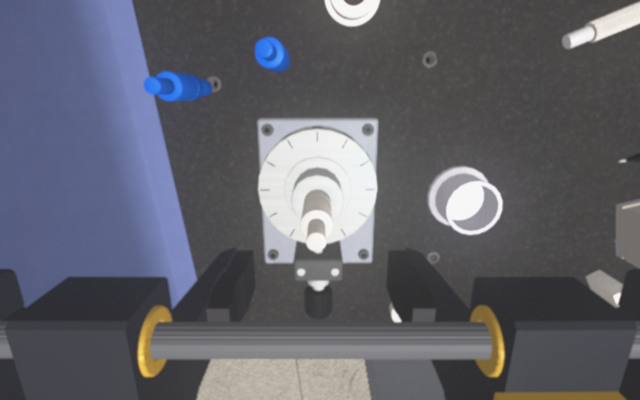

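Emit:
drive_tool:
  plan:
    - [[0,-3.6,0,0],[0,0,30,0],[0,0,30,0],[0,0,20,0],[0,0,11,0]]

```text
t: 3.87
eef_pos: [548.5, 179.2, 112.2]
eef_rot: [3.141, -0.0, -0.106]
ft_force: [0.8, -0.2, 0.3]
width: 59.8
```

Emit:
drive_tool:
  plan:
    - [[0,0,0,0],[0,0,0,0]]

```text
t: 4.03
eef_pos: [549.4, 179.7, 114.0]
eef_rot: [-3.141, -0.002, -0.106]
ft_force: [0.1, 1.0, -0.3]
width: 59.8
```

```bash
cat > snap.py <<'E'
from h import *
from rig import read_state
import sys
n=sys.argv[1]
s=read_state(); p,d=viewer.camera("wrist"); pose=(np.array(s["eef_pos"]),np.array(s["eef_rot"])); np.savez(n+".npz",p=p,d=d,pos=pose[0],rot=pose[1])
print(np.round(pose,3).tolist(),np.round(s["q"],3),np.round(s["ft_force"],1),s["width"],s["t"]); cv2.imwrite(f"pics/{n}.png",p[:,:,::-1])
E
python3 snap.py w3; python3 mw.py w3.npz
```

```text
[[549.393, 179.741, 114.015], [-3.141, -0.002, -0.106]] [-0.132  0.604 -0.351  1.808  0.283  0.777 -2.307] [ 0.1  1.  -0.3] 59.82630636282544 4.0333
surf 0.9382328386387542
rotor 12063 [558.4 177.7  60.9] [547.6 177.7] 49.9 63.0
sleeve 2498 [554.1 177.3  93.7] [548.  177.6] 19.9 96.0
mid 1652 [555.6 177.1 128. ] [548.5 177.5] 10.1 143.0
step 1113 [552.1 177.3 145.6] [548.1 177.7] 10.0 147.0
thin 750 [548.2 177.7 165.2] [547.9 177.8] 6.3 172.5
cup 1366 [515.1  38.6  41.8] ((510.6060791015625, 39.4541130065918), 26.19295883178711)
cup 1768 [511.2  40.2   7.1] ((510.19268798828125, 40.04214096069336), 30.808631896972656)
plate ((529.265625, 179.7728271484375), (112.12075805664062, 146.90625), 83.69229125976562)
knob 821 [432.4 191.9  56.1] ((433.1251220703125, 189.91969299316406), (27.43793487548828, 26.80864143371582), 82.93948364257812) 60.8024366597885
```

View pics/w3.png

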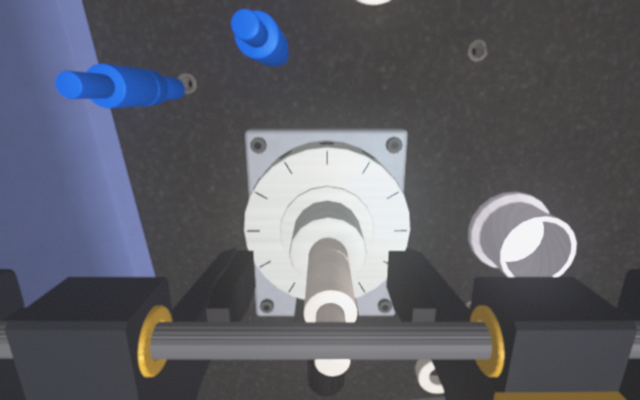

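Emit:
drive_tool:
  plan:
    - [[-1.3,2.1,2,0],[0,0,0,0],[0,0,0,0]]

```text
t: 4.33
eef_pos: [547.4, 177.2, 111.6]
eef_rot: [-3.141, -0.001, -0.107]
ft_force: [0.0, -0.4, 0.1]
width: 60.0
```

Emit:
drive_tool:
  plan:
    - [[0,0,0,0],[0,0,0,0],[0,0,0,0]]

```text
t: 4.58
eef_pos: [547.1, 177.4, 110.9]
eef_rot: [-3.141, -0.0, -0.106]
ft_force: [0.3, 0.3, 0.1]
width: 59.8
```

Centred to within 1 mm. Closing.

Emit:
drive_tool:
  plan:
    - [[0,0,0,0],[0,0,0,0],[0,0,0,0],[0,0,0,0],[0,0,0,0]]
  claw: 10

```text
t: 5.0
eef_pos: [547.0, 177.3, 110.7]
eef_rot: [3.142, -0.0, -0.106]
ft_force: [-0.1, -0.7, -0.2]
width: 28.7
```

Emit:
drive_tool:
  plan:
    - [[0,0,0,0],[0,0,0,0],[0,0,0,0]]

```text
t: 5.25
eef_pos: [546.9, 177.3, 110.7]
eef_rot: [3.142, 0.0, -0.106]
ft_force: [-0.0, -0.5, -0.2]
width: 19.3
```

Emit:
drive_tool:
  plan:
    - [[0,0,0,0],[0,0,-3,0],[0,0,-6,0],[0,0,-8,0],[0,0,-8,0]]

```text
t: 5.67
eef_pos: [546.9, 177.4, 136.5]
eef_rot: [-3.142, 0.0, -0.106]
ft_force: [-1.1, -0.2, -2.1]
width: 18.9
```

Emit:
drive_tool:
  plan:
    - [[0,0,-8,0],[0,0,-8,0],[0,0,-8,0],[0,0,0,0],[0,0,0,0]]

```text
t: 6.08
eef_pos: [547.3, 177.4, 160.3]
eef_rot: [-3.141, -0.001, -0.106]
ft_force: [0.4, -0.1, -0.9]
width: 19.1
```

```bash
python3 snap.py w4
python3 - <<'E'
from h import *
p,d=viewer.camera("scene"); np.savez("scene4.npz",p=p,d=d)
c=p[100:300,180:420]; cv2.imwrite("pics/scene4.png",cv2.resize(c,None,fx=3,fy=3,interpolation=cv2.INTER_CUBIC)[:,:,::-1])
E
```

```text
[[547.278, 177.424, 160.311], [-3.141, -0.001, -0.106]] [-0.111  0.536 -0.375  1.789  0.249  0.862 -2.278] [ 0.4 -0.1 -0.9] 19.10666126374189 6.0833
```

View pics/scene4.png

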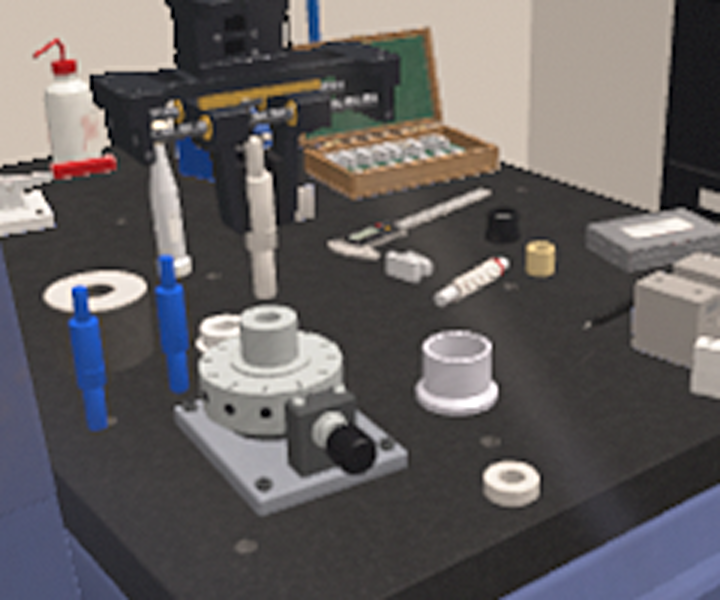

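View pics/w4.png

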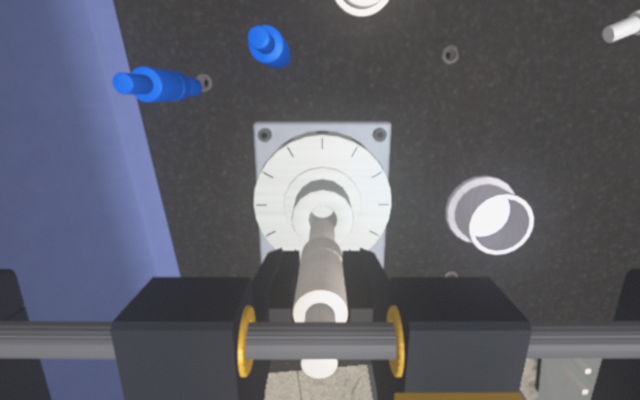

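The shaft is out of the sleeve and hanging upright, with its foot at about (265,295) in the scene crop, clear of the sleeve. Moving over the cup.

Emit:
drive_tool:
  plan:
    - [[-2,12,0,0],[-3.5,22,0,0],[-3.7,24,0,0],[-3.7,24,0,0],[-3.7,24,0,0]]

```text
t: 6.6
eef_pos: [518.0, 71.7, 159.2]
eef_rot: [3.141, 0.001, -0.106]
ft_force: [0.1, -0.6, -1.0]
width: 19.4
```

Emit:
drive_tool:
  plan:
    - [[-3.5,22,0,0],[-2.1,12.8,0,0],[0,0,0,0],[0,0,0,0],[0,0,0,0]]

```text
t: 7.02
eef_pos: [510.2, 41.0, 159.8]
eef_rot: [-3.141, -0.0, -0.105]
ft_force: [0.0, 0.7, -1.1]
width: 19.0
```

```bash
python3 snap.py w5
python3 - <<'E'
from h import *
d=np.load("w5.npz"); pose=(d["pos"],d["rot"]); X=cloud("wrist",d["d"],pose); Z=X[...,2]; ok=d["d"]>0
P=X[ok&(np.hypot(X[...,0]-510,X[...,1]-39.7)<36)&(Z>38)&(Z<46)]; print("cup",len(P),cv2.minEnclosingCircle(P[:,:2].astype(np.float32)))
p,D=viewer.camera("scene"); 
c=p[100:300,180:420]; cv2.imwrite("pics/scene5.png",cv2.resize(c,None,fx=3,fy=3,interpolation=cv2.INTER_CUBIC)[:,:,::-1])
E
```

```text
[[510.201, 41.042, 159.766], [-3.141, -0.0, -0.105]] [ 0.132  0.44  -0.373  1.951  0.219  0.789 -2.039] [ 0.   0.7 -1.1] 18.962517202472995 7.0167
cup 868 ((510.06756591796875, 39.37283706665039), 25.450424194335938)
```

View pics/scene5.png

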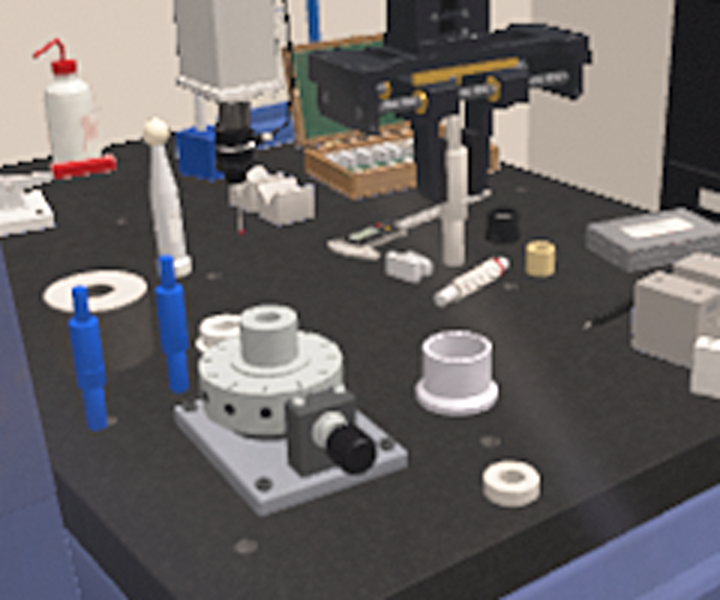

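View pics/w5.png

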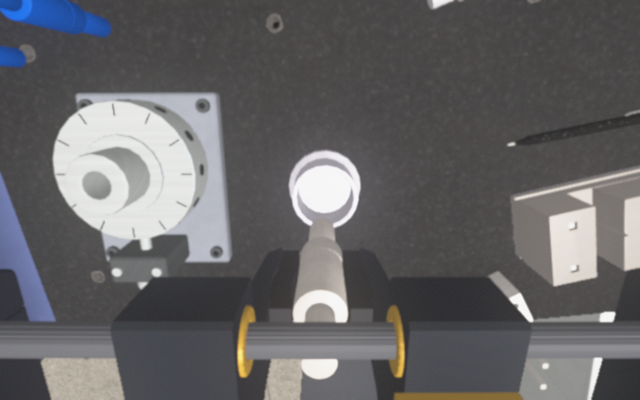

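Directly above the cup: mouth centre at (325,188) in wrist, shaft lined up with it. Lowering.

Emit:
drive_tool:
  plan:
    - [[0,1.4,15,0],[0,0,25,0],[0,0,25,0],[0,0,20,0],[0,0,8,0]]

```text
t: 7.53
eef_pos: [508.3, 39.3, 64.3]
eef_rot: [3.141, 0.004, -0.104]
ft_force: [-1.2, -0.2, -0.2]
width: 19.1
```

Emit:
drive_tool:
  plan:
    - [[0,0,0,0],[0,0,0,0],[0,0,0,0]]

```text
t: 7.78
eef_pos: [510.8, 38.9, 67.8]
eef_rot: [-3.141, -0.002, -0.106]
ft_force: [0.8, 0.0, -0.8]
width: 18.9
```

Emit:
drive_tool:
  plan:
    - [[0,0,3,0],[0,0,3,0],[0,0,0,0],[0,0,0,0],[0,0,0,0]]

```text
t: 8.2
eef_pos: [509.9, 38.3, 60.9]
eef_rot: [-3.142, -0.0, -0.106]
ft_force: [0.4, -0.7, -1.8]
width: 19.0
```

Emit:
drive_tool:
  plan:
    - [[0,0,2,0],[0,0,0,0],[0,0,0,0]]

```text
t: 8.45
eef_pos: [509.7, 38.3, 58.6]
eef_rot: [3.142, 0.0, -0.106]
ft_force: [-0.3, -0.3, -0.8]
width: 18.8
```

Emit:
drive_tool:
  plan:
    - [[0,0,1,0],[0,0,0,0],[0,0,0,0]]

```text
t: 8.7
eef_pos: [509.7, 38.3, 57.6]
eef_rot: [3.142, 0.0, -0.106]
ft_force: [0.3, -1.1, 0.3]
width: 18.8
```

Emit:
drive_tool:
  plan:
    - [[0,0,0.7,0],[0,0,0,0],[0,0,0,0]]

```text
t: 8.95
eef_pos: [509.7, 38.3, 57.0]
eef_rot: [3.142, 0.0, -0.106]
ft_force: [-0.8, 0.5, -0.5]
width: 19.3
```

Emit:
drive_tool:
  plan:
    - [[0,0,0.7,0],[0,0,0,0],[0,0,0,0]]

```text
t: 9.2
eef_pos: [510.1, 38.3, 56.6]
eef_rot: [-3.142, -0.001, -0.106]
ft_force: [0.1, 0.2, 2.6]
width: 18.8
```

Emit:
drive_tool:
  plan:
    - [[0,0,0.5,0],[0,0,0,0],[0,0,0,0]]

```text
t: 9.45
eef_pos: [510.4, 38.3, 56.5]
eef_rot: [3.142, -0.001, -0.106]
ft_force: [-1.4, -0.3, 7.6]
width: 19.2
```

The foot is on the cup floor: +7.6 N at TCP height 56.5, where 56.7 was expected. Releasing.

Emit:
drive_tool:
  plan:
    - [[0,0,-0.5,0],[0,0,0,0],[0,0,0,0]]
  claw: 24

```text
t: 9.7
eef_pos: [509.7, 38.3, 56.2]
eef_rot: [-3.142, 0.0, -0.106]
ft_force: [-0.1, 0.5, 0.1]
width: 24.1
```

Emit:
drive_tool:
  plan:
    - [[0,0,0,0],[0,0,0,0],[0,0,0,0],[0,0,0,0],[0,0,0,0]]
  claw: 60

```text
t: 10.12
eef_pos: [509.7, 38.3, 56.2]
eef_rot: [3.142, 0.0, -0.106]
ft_force: [0.9, -0.8, 0.0]
width: 55.2
```

```bash
python3 snap.py w6
python3 - <<'E'
from h import *
p,D=viewer.camera("scene"); 
c=p[100:300,180:420]; cv2.imwrite("pics/scene6.png",cv2.resize(c,None,fx=3,fy=3,interpolation=cv2.INTER_CUBIC)[:,:,::-1])
E
```

```text
[[509.736, 38.289, 56.249], [3.142, 0.0, -0.106]] [ 0.074  0.61  -0.301  1.999  0.317  0.576 -2.119] [ 0.9 -0.8  0. ] 55.17394118335029 10.1167
```

View pics/scene6.png

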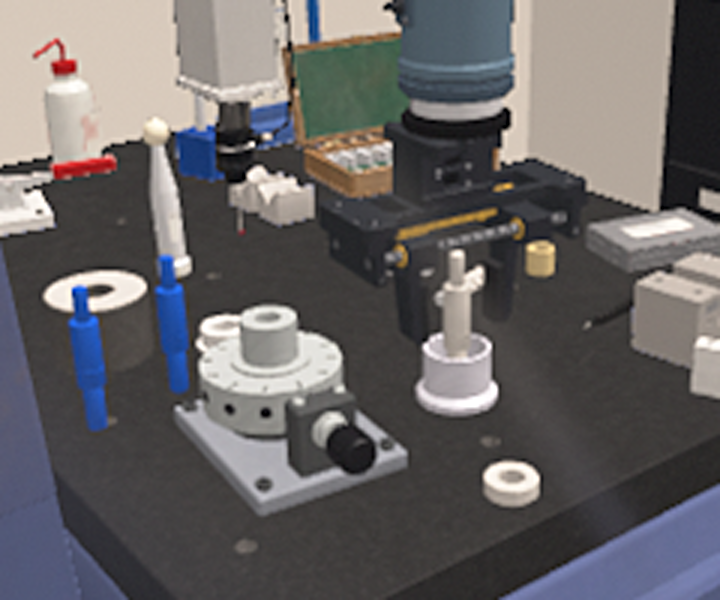

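View pics/w6.png

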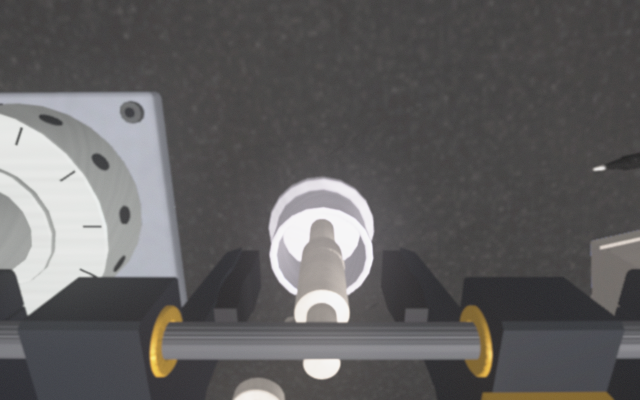

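The shaft is standing upright and free in the cup, with its foot inside the bore. Retreating straight up.

Emit:
drive_tool:
  plan:
    - [[0,0,-12,0],[0,0,-25,0],[0,0,-30,0],[0,0,-30,0],[0,0,-15,0]]

```text
t: 10.63
eef_pos: [511.2, 38.7, 172.4]
eef_rot: [-3.141, -0.004, -0.106]
ft_force: [1.0, -0.3, 0.8]
width: 60.2
```

Emit:
drive_tool:
  plan:
    - [[0,0,0,0],[0,0,0,0]]

```text
t: 10.8
eef_pos: [510.4, 38.3, 169.6]
eef_rot: [-3.141, -0.002, -0.106]
ft_force: [0.4, 0.4, 0.2]
width: 60.1
```

Emit:
drive_tool:
  plan:
    - [[-7,-11,0,0],[-14,-21,0,0],[-15,-24,0,0],[-15,-24,0,0],[-15,-24,0,0]]

```text
t: 11.22
eef_pos: [453.6, 149.3, 167.2]
eef_rot: [3.141, 0.002, -0.107]
ft_force: [0.6, 0.2, 0.5]
width: 59.9
```

Emit:
drive_tool:
  plan:
    - [[-15,-22,0,0],[-11.6,-16.4,0,0],[0,0,0,0],[0,0,0,0],[0,0,0,0]]

```text
t: 11.63
eef_pos: [432.7, 188.6, 167.6]
eef_rot: [3.14, 0.001, -0.107]
ft_force: [-0.0, 0.1, 0.6]
width: 59.9
```

```bash
python3 snap.py w7; python3 mw.py w7.npz
python3 - <<'E'
from h import *
d=np.load("w7.npz"); pose=(d["pos"],d["rot"]); X=cloud("wrist",d["d"],pose); Z=X[...,2]; ok=d["d"]>0
ex=np.array([np.cos(-.106),np.sin(-.106)]); ey=np.array([-ex[1],ex[0]])
Q=X[...,:2]-np.array([517.8,180.8]); fx=Q@ex; fy=Q@ey
for a in range(-104,-30,4):
    m=ok&(fx>=a)&(fx<a+4)&(abs(fy)<30)&(Z>30)
    if m.sum()>3: print(a,m.sum(),fy[m].min().round(1),fy[m].max().round(1),Z[m].max().round(1))
E
```

```text
[[432.739, 188.562, 167.618], [3.14, 0.001, -0.107]] [-0.142  0.376 -0.437  2.037  0.224  0.776 -2.391] [-0.   0.1  0.6] 59.9410341275828 11.6333
surf 0.9258208841716851
rotor 8666 [531.7 179.2  60.9] [547.  177.5] 50.1 63.0
sleeve 2762 [543.6 177.9  93.7] [547.1 177.4] 20.0 96.0
cup 1206 [510.5  44.2  42.2] ((509.4638671875, 39.68321990966797), 26.045894622802734)
cup 1450 [510.   43.9   7.1] ((509.31988525390625, 42.418853759765625), 31.716407775878906)
plate ((515.8067626953125, 180.83802795410156), (112.39336395263672, 120.21194458007812), 83.74581146240234)
knob 1368 [435.9 189.3  55.1] ((435.66790771484375, 189.49691772460938), (27.422544479370117, 32.82683181762695), 84.76896667480469) 60.540134660294456
-100 73 -11.3 12.0 59.2
-96 187 -30.0 30.0 189.3
-92 250 -30.0 30.0 188.9
-88 257 -30.0 30.0 189.6
-84 276 -30.0 30.0 214.0
-80 294 -30.0 30.0 214.5
-76 238 -30.0 30.0 214.9
-72 165 -10.5 10.9 57.9
-68 224 -29.6 29.9 249.8
-64 4092 -30.0 30.0 252.2
-60 6185 -30.0 30.0 251.9
-56 230 -21.2 21.5 65.0
-52 328 -21.9 21.5 65.9
-48 354 -21.8 21.3 67.8
-44 385 -21.6 21.2 68.0
-40 360 -21.6 21.8 66.1
-36 471 -21.5 21.0 65.6
-32 64 -3.6 3.7 51.0
```

View pics/w7.png

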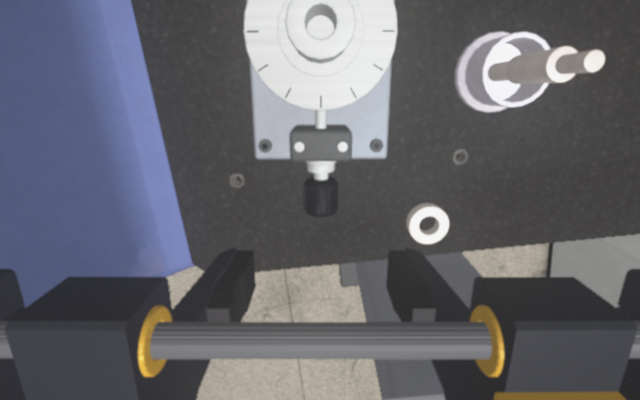

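The knob is at (320,197) in wrist, its seen extent fx −99…−71 and |fy|<13, which matches the description. The shaft is still standing in the cup. Descending over the knob.

Emit:
drive_tool:
  plan:
    - [[0,-1.2,15,0],[0,0,28,0],[0,0,28,0],[0,0,25,0],[0,0,15,0]]

```text
t: 12.1
eef_pos: [432.4, 188.8, 54.8]
eef_rot: [3.139, 0.002, -0.109]
ft_force: [0.5, -0.8, -0.2]
width: 60.0
```

Emit:
drive_tool:
  plan:
    - [[0,0,0,0],[0,0,0,0],[0,0,0,0],[0,0,0,0]]

```text
t: 12.43
eef_pos: [434.0, 190.9, 58.4]
eef_rot: [-3.141, -0.002, -0.107]
ft_force: [0.4, 0.4, 1.1]
width: 60.1
```

Emit:
drive_tool:
  plan:
    - [[-1,1,10,0],[0,0,12,0],[0,0,6,0],[0,0,0,0],[0,0,0,0]]

```text
t: 12.85
eef_pos: [431.7, 190.0, 29.2]
eef_rot: [3.141, 0.0, -0.106]
ft_force: [-0.3, -0.1, 0.6]
width: 59.7
```

Emit:
drive_tool:
  plan:
    - [[0,0,0,0],[0,0,0,0],[0,0,0,0],[0,0,0,0]]

```text
t: 13.18
eef_pos: [432.1, 190.1, 29.6]
eef_rot: [-3.141, -0.001, -0.106]
ft_force: [0.3, -0.3, 0.5]
width: 60.2
```

```bash
python3 snap.py w8
python3 - <<'E'
from h import *
p,D=viewer.camera("scene"); 
c=p[100:300,180:420]; cv2.imwrite("pics/scene8.png",cv2.resize(c,None,fx=3,fy=3,interpolation=cv2.INTER_CUBIC)[:,:,::-1])
E
```

```text
[[432.072, 190.097, 29.601], [-3.141, -0.001, -0.106]] [-0.26   0.623 -0.307  2.1    0.398  0.473 -2.548] [ 0.3 -0.3  0.5] 60.159903122788066 13.1833
```

View pics/scene8.png

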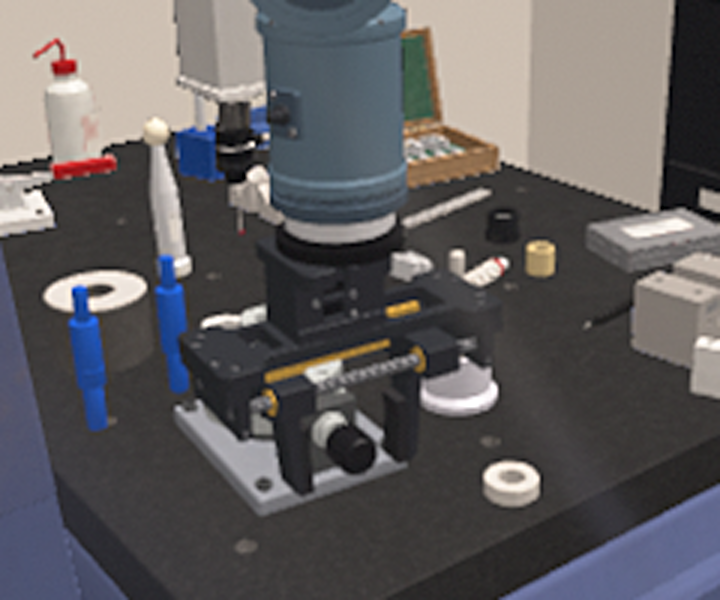

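View pics/w8.png

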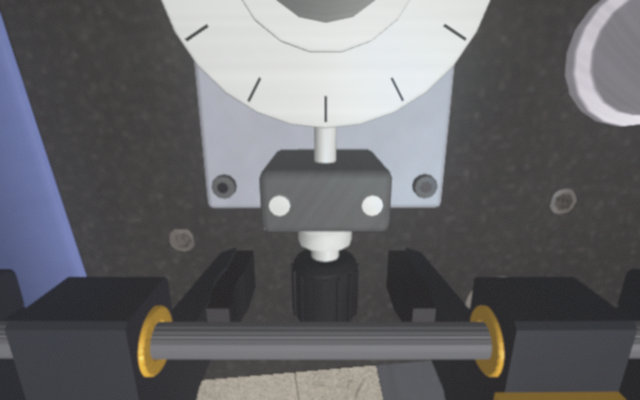

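Emit:
drive_tool:
  plan:
    - [[-0.5,0,2.5,0],[0,0,0,0],[0,0,0,0],[0,0,0,0]]

```text
t: 13.62
eef_pos: [431.3, 190.1, 26.7]
eef_rot: [3.142, 0.0, -0.106]
ft_force: [0.1, -0.2, 0.3]
width: 60.1
```

Emit:
drive_tool:
  plan:
    - [[0,0,0,0],[0,0,0,0],[0,0,0,0],[0,0,0,0],[0,0,0,0]]
  claw: 10

```text
t: 14.03
eef_pos: [431.3, 190.0, 26.8]
eef_rot: [3.142, 0.0, -0.106]
ft_force: [0.5, -0.3, 0.7]
width: 28.7
```

Emit:
drive_tool:
  plan:
    - [[0,0,0,0],[0,0,0,0],[0,0,0,0]]

```text
t: 14.28
eef_pos: [431.1, 188.6, 26.7]
eef_rot: [3.139, 0.001, -0.107]
ft_force: [0.3, -6.3, 2.7]
width: 24.2
```

Gripped, at width 24.2. There is a small side load of −6 N in y, so I'm moving about 1 mm to relieve it, then pulling along tool −x.

Emit:
drive_tool:
  plan:
    - [[0,1.2,0,0],[0,0,0,0],[0,0,0,0]]

```text
t: 14.53
eef_pos: [431.1, 188.7, 26.7]
eef_rot: [3.141, 0.0, -0.106]
ft_force: [0.3, -2.1, -0.4]
width: 24.4
```

Emit:
drive_tool:
  plan:
    - [[-1,0,0,0],[-1,0,0,0],[-1,0,0,0],[0,0,0,0],[0,0,0,0]]

```text
t: 14.95
eef_pos: [429.2, 188.9, 26.8]
eef_rot: [-3.141, -0.001, -0.107]
ft_force: [3.5, -3.6, -3.7]
width: 24.6
```

Emit:
drive_tool:
  plan:
    - [[-1.5,0,0,0],[-1.5,0,0,0],[-1,0,0,0],[0,0,0,0],[0,0,0,0]]

```text
t: 15.37
eef_pos: [425.7, 189.3, 26.8]
eef_rot: [-3.141, -0.002, -0.107]
ft_force: [5.4, -3.8, -5.8]
width: 24.3
```

Emit:
drive_tool:
  plan:
    - [[-1.5,0,0,0],[-1.5,0,0,0],[-1,0,0,0],[0,0,0,0],[0,0,0,0]]

```text
t: 15.78
eef_pos: [422.3, 189.6, 26.8]
eef_rot: [-3.141, -0.003, -0.108]
ft_force: [8.0, -4.5, -7.5]
width: 24.7
```

Emit:
drive_tool:
  plan:
    - [[-1,0.3,0.4,0],[-1,0,0,0],[-0.5,0,0,0],[0,0,0,0],[0,0,0,0]]

```text
t: 16.2
eef_pos: [420.5, 189.8, 26.8]
eef_rot: [-3.14, -0.004, -0.108]
ft_force: [7.1, -5.4, -4.4]
width: 24.4
```

Emit:
drive_tool:
  plan:
    - [[-1,0,0,0],[-0.5,0,0,0],[0,0,0,0],[0,0,0,0]]

```text
t: 16.53
eef_pos: [419.2, 190.0, 26.8]
eef_rot: [-3.14, -0.004, -0.108]
ft_force: [9.3, -5.4, -5.7]
width: 24.4
```

Emit:
drive_tool:
  plan:
    - [[-0.7,0.3,0,0],[0,0,0,0],[0,0,0,0]]

```text
t: 16.78
eef_pos: [419.1, 190.0, 26.8]
eef_rot: [-3.139, -0.005, -0.108]
ft_force: [9.8, -3.7, -7.4]
width: 24.2
```

Emit:
drive_tool:
  plan:
    - [[-0.7,0,0,0],[0,0,0,0],[0,0,0,0]]

```text
t: 17.03
eef_pos: [419.1, 190.0, 26.8]
eef_rot: [-3.139, -0.006, -0.108]
ft_force: [12.8, -4.9, -9.4]
width: 24.8
```

The TCP has stopped 12 mm out while the force keeps rising, so this is the stop. A slight extra pull for margin, then checking the images.

Emit:
drive_tool:
  plan:
    - [[-0.4,0,0.3,0],[0,0,0,0],[0,0,0,0],[0,0,0,0]]

```text
t: 17.37
eef_pos: [419.1, 190.0, 26.8]
eef_rot: [-3.139, -0.007, -0.109]
ft_force: [13.0, -6.0, -5.7]
width: 24.1
```

```bash
python3 snap.py w9
python3 - <<'E'
from h import *
for n in("scene","top"):
    p,D=viewer.camera(n); np.savez(n+"9.npz",p=p,d=D)
    c=p[100:300,180:420] if n=="scene" else p[120:280,210:430]; cv2.imwrite(f"pics/{n}9.png",cv2.resize(c,None,fx=3,fy=3,interpolation=cv2.INTER_CUBIC)[:,:,::-1])
d=np.load("w9.npz"); X=cloud("wrist",d["d"],(d["pos"],d["rot"])); Z=X[...,2]; ok=d["d"]>0
ex=np.array([np.cos(-.106),np.sin(-.106)]); ey=np.array([-ex[1],ex[0]])
Q=X[...,:2]-np.array([517.8,180.8]); fx=Q@ex; fy=Q@ey
for a in range(-112,-10,4):
    m=ok&(fx>=a)&(fx<a+4)&(abs(fy)<25)&(Z>25)&(Z<70)
    if m.sum()>3: print(a,m.sum(),fy[m].min().round(1),fy[m].max().round(1),Z[m].max().round(1))
E
```

```text
[[419.11, 190.0, 26.803], [-3.139, -0.007, -0.109]] [-0.284  0.613 -0.294  2.135  0.408  0.439 -2.577] [13.  -6.  -5.7] 24.14289085216818 17.3667
-112 4 -11.8 10.5 53.1
-108 281 -13.6 13.7 58.9
-104 646 -13.6 13.7 60.9
-100 679 -13.7 13.6 60.6
-96 706 -13.8 13.7 70.0
-92 3255 -25.0 25.0 70.0
-88 1796 -25.0 25.0 70.0
-84 914 -11.1 10.6 58.6
-80 276 -5.3 5.1 52.8
-76 277 -5.3 5.0 52.6
-72 285 -5.2 5.4 53.0
-68 201 -10.5 9.6 57.0
-64 603 -10.4 10.1 57.4
-60 449 -10.3 10.2 59.4
-56 900 -21.5 22.1 65.1
-52 1651 -22.1 22.0 65.9
-48 1646 -22.0 21.8 68.2
-44 1836 -22.2 22.1 68.1
-40 1820 -22.1 22.1 66.1
-36 2222 -22.0 21.4 65.9
-32 280 -4.0 3.7 51.2
-24 9 -0.9 0.5 53.5
-20 1419 -20.1 19.4 62.9
-16 2303 -24.9 25.0 63.1
-12 2513 -24.9 25.0 63.4
```

View pics/w9.png

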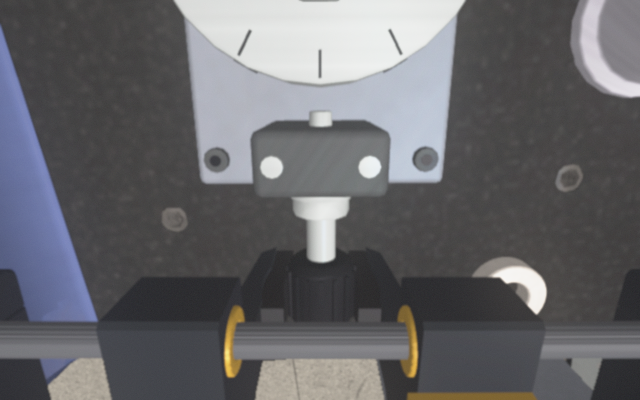

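View pics/scene9.png

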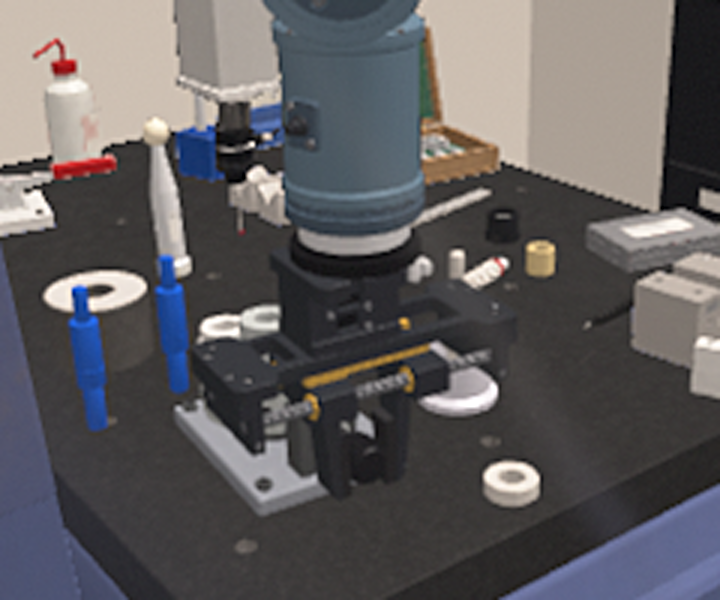

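View pics/top9.png

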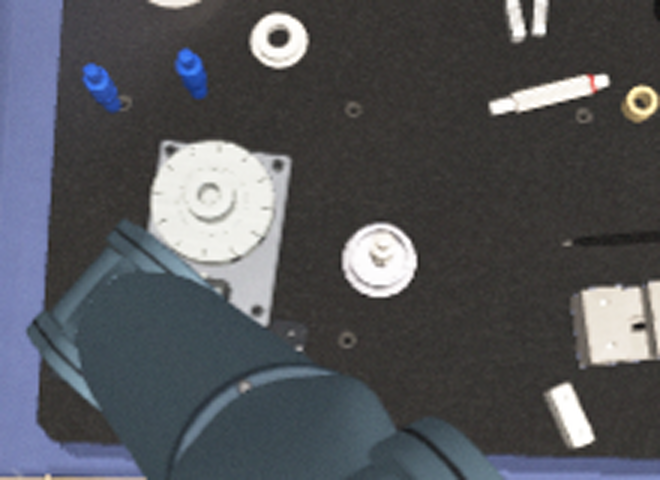

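The wrist view shows the pin tip at (320,115), clear of the rotor rim at (320,84). The knob has shifted from −99…−71 to −111…−83, which is 12 mm. The top view shows the shaft standing in the cup at (379,250), and the bystanders are in place. Handing in.

```bash
python3 -c "
from rig import close_job, read_state
s=read_state();print(s['t'],s['eef_pos'],s['ft_force'],s['width']);print(close_job())"
```

```text
17.5167 [419.08363705 189.98531316  26.79414445] [12.57412868 -5.23556783 -6.25055141] 24.461122808345543
the job is handed in; nothing more can be done
None
```

I did the job in the order asked and handed it in at about 17.5 s, with the gripper still holding the plunger fully back.

- **Shaft:** I lifted the steel shaft out of the sleeve, set it foot down on the cup floor (contact felt at the expected height) and let go. It stood upright in the last top view.
- **Plunger:** I then gripped the knob and pulled it straight back until it stopped moving 12 mm out while the force rose from about 9 to 13 N. The wrist image confirmed a 12 mm knob shift, with the pin visibly clear of the rotor.
- **Bystanders:** The block was in place in the last top view and the low ring in the last scene view. I did not re-measure them or the plug gauge.
- **Disagreements:** Small side loads remained on the grip (about −5 N in y and −6 N in z). The gripper also read narrow, 19 mm on the 20 mm shaft and 24.4 mm on the 26 mm knob. The scene and top cameras differed by about 4 mm, so I used the wrist camera, which agreed with itself to within 1 mm.

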